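# Raise the forearm rest to its yellow rung

### The job

The forearm rest beside the micromanipulator joysticks is right down: raise it, ratcheting its ladder up past the red pawl, until it stands on the yellow rung, lowering it gently until the lock carries it, without dropping it or forcing it down, and let go. Then prove the lock by pressing down on the middle of the pad with about 15 N for a moment, and take the hand away. Leave the bottle, the tip box and the dishes where they are.

Things in the scene. Friction and masses are not known exactly. Their poses are not given: they have to be found in the camera images.
- stand: Fixed stand of the forearm rest: white base plate 160 x 220 x 10 mm with two aluminium channel uprights (y = +-41 mm, tops 190 mm above the bench) that guide the rest straight up and down with about 2 mm play. Origin under the plate's centre, z up. A dark steel lock bracket with a red gravity pawl is clamped across the uprights on the +x side.
- lock_middle (a point): Middle of the range in which the lock may be clamped, 133 mm above the bench, between the uprights. The top of the pawl's nose is within 16 mm above or below; not measured, to be felt. A rising rung swings the pawl aside; it falls back in 0.3 s and holds the rung from coming down again. Raised barely level with the nose, a rung may hang half caught: go 5 mm past before lowering.
- rest: Sliding rest, 0.41 to 0.69 kg: ladder of two rails with three rungs 8 mm thick, 38 mm apart, under a hard black pad 52 mm wide (x), 200 long (y), 24 thick. Origin between the rails' feet, axes as the stand's. Starts right down, feet on the base plate. The top dark rung (rest_c2) catches with the rest 27 to 59 mm up, the yellow (rest_c3) at 65 to 97 mm, the last (rest_c4) at 103 to 135 mm: too far.
- pad_top (a point): Centre of the pad's upper face, 212 mm above the rails' feet (222 mm above the bench at the start). Take the pad here from above, across its 52 mm width, fingertips at most 24 mm down its sides; press here to prove the lock. Standing on the lock the rest may lean up to 0.06 rad.
- yellow_rung (a point): Centre of the yellow rung, 46 mm above the rails' feet; the dark rungs lie 38 mm above and below it. The rungs run along y between the rails.
- oil: Bystander: small amber bottle, 42 mm across, 95 mm high, origin under its centre. Leave it alone.
- tipbox: Bystander: blue pipette tip box with clear lid, 85 x 115 x 62 mm, origin under its centre. Leave it alone.
- dishes: Bystander: stack of closed culture dishes, 60 mm across, 48 mm high, origin under its centre. Leave it alone.
There are look-alikes about, which are no part of the job. There is more than one size of the rest; the job needs the middle-sized.

How it is judged:
On the way, in this order (a step that is already met when the one before it is completed fails the run):
1. the rest stands still with its weight on the yellow rung, let go (contact force between rest_c3 and anything else above 2 N and contact force between the fingers and rest below 0.2 N and linear speed of rest below 0.02 m/s), for 0.2 s.
2. the pad is pressed down with 8 N or more while it stands on the yellow rung (contact force between the fingers and rest above 8 N and contact force between rest_c3 and anything else above 11 N), for 0.2 s.
At the end, for the whole second after the job is handed in: The rest stands still on the lock by its yellow rung (the rung bears more than 2 N and the rest moves slower than 0.02 m/s), the bystanders are within 20 mm of where they were (contact force between rest_c3 and anything else above 2 N and linear speed of rest below 0.02 m/s and distance of each of oil, tipbox, dishes from where it was at the start of the episode below 0.02 m); the robot touches nothing.
It fails at once if a rung is rammed or pressed against the lock with more than 28 N (contact force between any of rest_c2, rest_c3, rest_c4 and anything else above 28 N).
It fails at once if the gripped rest is forced down on the lock (a rung bears more than 20 N while the fingers squeeze the rest with more than 30 N) (contact force between the fingers and rest above 30 N and contact force between any of rest_c2, rest_c3, rest_c4 and anything else above 20 N).
It fails at once if the rest is let fall (moving faster than 0.15 m/s with no finger on it) (contact force between the fingers and rest below 0.2 N and linear speed of rest above 0.15 m/s).
It fails at once if a bystander is moved by more than 20 mm (distance of any of oil, tipbox, dishes from where it was at the start of the episode above 0.02 m).
It also fails if it takes over 58 s, if anything falls off the work surface, if the arm or the gripper's body presses on something with over 40 N, if the wrist force passes 120 N, or if a joint passes its speed limit or range.

### The arm

A 7-joint arm with a two-finger parallel gripper is mounted at the origin on the work surface. World frame = base frame: x ahead of the robot, y to its left, z up, the work surface at z = 0. Lengths are in m, angles in rad, forces in N, time in s.
With the tool pointing down it reaches from about 0.425 to 0.925 m from the base axis. Payload 6.8 kg.
Tool frame: the origin (TCP) lies at the very end of the fingers, on their centre line; the grasp point (between the pads) lies 19 mm behind it; z points along the fingers, y is the line along which they close (so a half turn about z gives the same grasp; the last joint's range is limited). The gripper opens to 85 mm and grips with 20 to 120 N. Pads are 22 mm wide; open, the fingers measure 114 mm over their backs; the gripper's body (76 mm by 85 mm) begins 54 mm behind the grasp point. The pads swing forward as they close: fully open they stand 13 mm farther back than shut.
Start: joints at [-1.316, 0.477, 0.022, 1.555, -0.011, 1.109, -0.083], TCP at [0.24, 0.631, 0.231] pointing down, gripper open.
Joint ranges: [-2.96, 2.96], [-0.34, 2.1], [-1.41, 1.46], [0.24, 2.44], [-1.37, 4.51], [0.17, 1.92], [-2.96, 2.96]. Speed limits (rad/s): [2.39, 2.39, 3.14, 3.14, 3.14, 3.14, 3.14].

### API

Orientations are given as a unit quaternion [x, y, z, w].
In Python, from plant import bot gives the robot as it stands. Calls block until the motion is done:
- bot.move_ptp(position, orientation): joint-space move of the TCP to a pose.
- bot.line_to(position, orientation=None, rate=0.15, threshold=None): straight line of the TCP; orientation=None keeps the orientation; rate is the mean speed in m/s. With threshold (N) it stops when the force on the tool has changed by that much, and returns True; else False.
- bot.set_joints(angles): joint-space move.
- bot.command_gripper(opening): opening from 0.0 (shut) to 1.0 (fully open); the grip force is fixed at half the most; returns when the fingers have stopped.
- bot.dwell(seconds).
- bot.solve_ik(position, orientation): joint angles nearest the present ones, or None.
- bot.state(): the state.
- bot.snapshot(name): name is "scene" or "side" or "wrist"; returns (picture, depth): 480x640x3 uint8, red, green, blue; 480x640 float32, m along the optical axis (not along the pixel's ray), 0 where there is no reading.
- bot.camera_params(name): a dict with "fov_y" (degrees; the focal length in pixels is half the picture's height over the tangent of half this angle, whatever the lens; pixels are square), "cx", "cy" (the principal point, pixels), "R" (3x3) and "t" (3): a world point X has camera coordinates R X + t. Camera axes: x right, y down, z forward; pixel columns grow to the right and rows downward; lengths in m; the calibration is good to about 2 mm. A picture is of the moment at which its call begins: read the wrist's pose just before it. camera_params takes no time and is no camera call; for the wrist camera it gives the pose at the moment of the call.
A pose or a line that the arm cannot do raises bot.Unreachable and nothing moves.
- bot.sign_off(): hands the job in; it is judged then, once.
The state is a dict: "time_s": time; "qpos": joint angles; "qvel": joint speeds; "joint_torque": joint torques, N m; "tool_pos": TCP position; "tool_rot": TCP orientation; "force": force on the tool from outside, world axes, zero at the start; "moment": the same for the moment, N m; "grip_width": opening from 0.0 (shut) to 1.0 (fully open); "grip_force": force on a finger pad.
Only numpy, scipy, OpenCV 4.12 (cv2) and the standard library are available. Lean on these libraries where they do the work, as an engineer would, in place of code of your own. Each camera call takes 0.05 s, during which the arm holds its last target. There are 200 camera calls.

## Working session

There is one attempt and no reset: what is moved stays moved. The work goes in short steps, each a Python script; the robot and the scene stay as the last script left them, time stands still between calls to the robot, and variables do not carry over. Pictures are saved under pics/ and viewed, at most 10 in all, crops included, and the job is handed in when it is done.

```bash
mkdir -p pics; ls
cat > h.py <<'E'
import numpy as np, cv2
from plant import bot
def snap(n,f):
    P=bot.camera_params(n); im,d=bot.snapshot(n); cv2.imwrite(f'pics/{f}.png',im[:,:,::-1]); np.savez(f'pics/{f}.npz',im=im,d=d,**{k:np.array(v) for k,v in P.items()}); return im,d,P
def cloud(f):
    z=np.load(f'pics/{f}.npz'); d=z['d']; F=240/np.tan(np.radians(float(z['fov_y']))/2)
    v,u=np.mgrid[:480,:640]; C=np.stack([(u-z['cx'])/F*d,(v-z['cy'])/F*d,d],-1)
    return (C-z['t'])@z['R'], d>0, z['im']
E
python3 - <<'E'
from h import *
snap('scene','s0');snap('side','d0')
print({k:v for k,v in bot.state().items()})
E
```

```text
pics
{'time_s': 0.1, 'qpos': array([-1.31611142,  0.47774171,  0.02234018,  1.55638893, -0.01148775,
        1.10928648, -0.08308389]), 'qvel': array([ 0.00152845, -0.0018594 ,  0.00016884, -0.00341878,  0.00030743,
        0.00069167, -0.00153539]), 'joint_torque': array([ 4.82113057e-03, -5.97761679e+01,  1.61419004e+00, -2.81952721e+01,
        1.29315653e-02,  5.00284237e-03,  6.22370771e-05]), 'tool_pos': array([0.23936174, 0.63054486, 0.23039127]), 'tool_rot': array([ 1.80377940e-01,  9.83597011e-01, -8.43707023e-04, -8.64073333e-05]), 'force': array([-0.17116429, -0.55721725, -0.34963674]), 'moment': array([ 0.01375131,  0.01573143, -0.00874596]), 'grip_force': 0.0, 'grip_width': 0.9985231415257186}
```

View pics/s0.png

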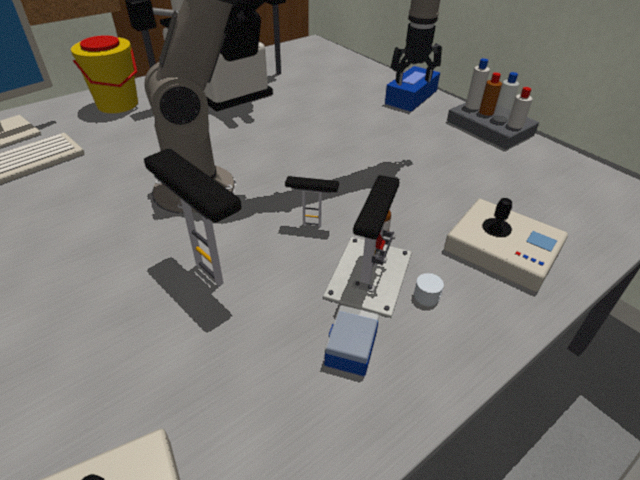

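View pics/d0.png

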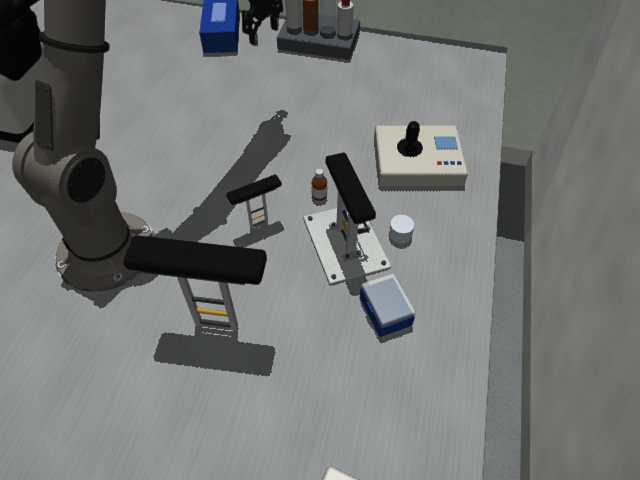

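Three rests could be taken for it (scene pixels): a large loose one at (190,185), a small loose one at (312,185), and the one on the white plate at (377,205). The third stands in the uprights with the red pawl at (380,242), so I choose it. The bottle is behind it at (387,215), the dishes are at (428,290) and the tip box is at (352,340). Next I measure the pad and take a close crop.

Run:
```python
from h import *
for f,(u0,u1,v0,v1) in {'s0':(345,405,170,245),'d0':(320,380,145,225)}.items():
    X,ok,im=cloud(f); m=np.zeros(ok.shape,bool); m[v0:v1,u0:u1]=1
    m&=ok&(im.max(-1)<70)&(X[...,2]>0.19)&(X[...,2]<.26)
    Z=X[m]; print(f,len(Z),np.percentile(Z[:,2],[5,50,95]))
    T=Z[(Z[:,2]>.216)&(Z[:,2]<.23)]; r=cv2.minAreaRect(T[:,:2].astype(np.float32)*1000); print(r, T.mean(0))
    w=ok&(im.min(-1)>150)&(abs(X[...,2]-.01)<.006)&(np.hypot(X[...,0]-T[:,0].mean(),X[...,1]-T[:,1].mean())<.15)
    print('plate',cv2.minAreaRect(X[w][:,:2].astype(np.float32)*1000))
    r=ok&(im[...,0]>120)&(im[...,1]<70)&(np.hypot(X[...,0]-T[:,0].mean(),X[...,1]-T[:,1].mean())<.12); print('red',r.sum(),X[r].mean(0) if r.any() else '')
    print('cam',-np.load(f'pics/{f}.npz')['R'].T@np.load(f'pics/{f}.npz')['t'])
a=cv2.imread('pics/s0.png')[160:320,300:460]; b=cv2.imread('pics/d0.png')[130:290,290:450]
cv2.imwrite('pics/c0.png',cv2.resize(np.hstack([a,b]),(800,400),interpolation=cv2.INTER_CUBIC))
```

```text
s0 1604 [0.20896456 0.22017414 0.22210739]
((582.0225830078125, 168.9366455078125), (50.600563049316406, 199.96792602539062), 31.78180694580078) [0.58829356 0.15984906 0.2202495 ]
plate ((580.648193359375, 169.4209747314453), (158.33526611328125, 220.49642944335938), 31.610586166381836)
red 18 [0.59843885 0.18047965 0.10384443]
cam [ 1.10428646 -0.40661149  0.78844113]
d0 1701 [0.20910145 0.22126939 0.22443576]
((582.4059448242188, 162.80154418945312), (50.94615173339844, 200.19287109375), 31.759662628173828) [0.58470413 0.15748797 0.22152052]
plate ((589.484130859375, 167.09786987304688), (226.64987182617188, 235.29568481445312), 23.238018035888672)
red 0 
cam [ 0.70679472 -0.63917186  1.09190985]
```

View pics/c0.png

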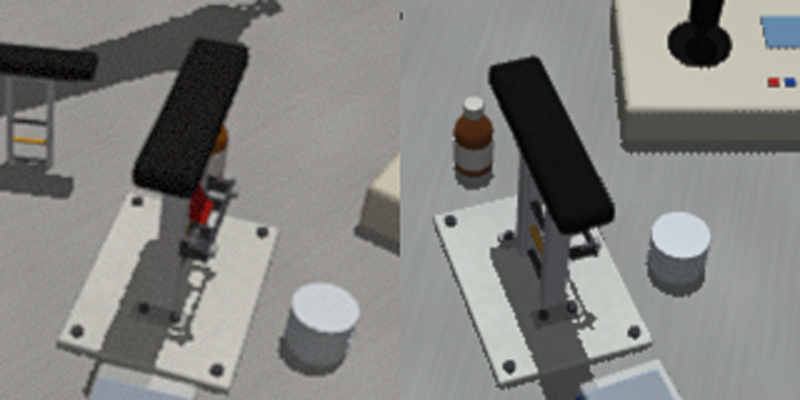

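The crop confirms it: pad 51 x 200 mm, top at 0.221 m, standing between uprights on the 160 x 220 plate. The red pawl is on the stand's +x side, with yaw about 31.8°. I'll go above it and take one close look with the wrist camera.

```bash
cat >> h.py <<'E'
def Q(deg): p=np.radians((deg+90)/2); return [np.cos(p),np.sin(p),0,0]
E
python3 - <<'E'
from h import *
p=[0.582,0.166,0.38]
bot.line_to([*bot.state()['tool_pos'][:2],0.38])
bot.move_ptp(p,Q(31.8)); bot.dwell(.3)
snap('wrist','w0'); s=bot.state(); print(s['time_s'],s['tool_pos'],s['qpos'],s['force'])
X,ok,im=cloud('w0')
m=ok&(im.max(-1)<75)&(abs(X[...,2]-.221)<.008)&(np.hypot(X[...,0]-.582,X[...,1]-.166)<.13)
r=cv2.minAreaRect(X[m][:,:2].astype(np.float32)*1000);print(r,np.median(X[m][:,2]),m.sum())
E
```

```text
3.6667 [0.58194547 0.16628781 0.37997891] [-0.76269332  0.27528304  0.49239832  1.55397773 -0.13220766  1.34562902
  0.29909541] [-0.09830517  0.07898592  1.0271271 ]
((578.5545654296875, 167.7887725830078), (51.8900032043457, 197.8153076171875), 31.767736434936523) 0.22076385244055707 14322
```

View pics/w0.png

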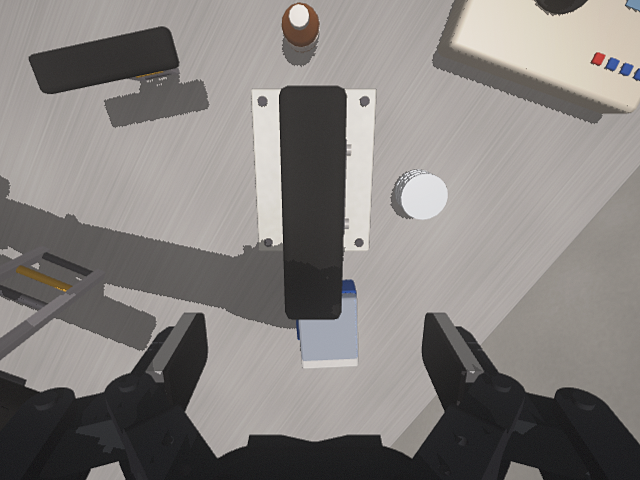

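The pad (285–345, 87–318) is centred between the fingers and clear of the bottle, dishes and box. Measured centre is (0.579, 0.168), width 51.9 mm, top at 0.221, which matches the description. I'll grip it and feel for the lock with the top dark rung first.

```bash
cat >> h.py <<'E'
C=np.array([0.5793,0.1678]); Z0=0.201
def rep(t=''): s=bot.state(); print(t,round(s['time_s'],2),s['tool_pos'].round(4),'F',s['force'].round(2),'M',s['moment'].round(2),'g',round(s['grip_width'],3),round(s['grip_force'],1)); return s
E
python3 - <<'E'
from h import *
bot.move_ptp([*C,0.26],Q(31.8)); rep()
print(bot.line_to([*C,Z0],rate=.06,threshold=8)); rep('down')
bot.command_gripper(0.0); rep('grip')
t=bot.line_to([*C,Z0+.012],rate=.03,threshold=18); bot.dwell(.2); rep('12')
E
```

```text
4.22 [0.58   0.1678 0.261 ] F [ 0.06 -0.54  0.5 ] M [ 0.01 -0.06 -0.01] g 1.0 0.0
False
down 5.35 [0.5796 0.1679 0.2014] F [ 0.34 -0.29  0.32] M [-0.01  0.01 -0.04] g 0.997 0.0
grip 5.77 [0.5798 0.168  0.2017] F [-0.75  0.51  5.32] M [-0.05  0.05 -0.02] g 0.596 65.1
12 6.52 [0.5791 0.1677 0.2127] F [ 0.16 -0.13 -5.77] M [-0.02 -0.01  0.08] g 0.594 64.1
```

Run:
```python
from h import *
for u in (.03,.045,.064):
    print(bot.line_to([*C,Z0+u],rate=.04,threshold=18)); rep(u)
bot.dwell(.4); rep('up')
print(bot.line_to([*C,Z0+.026],rate=.015,threshold=3)); rep('caught'); bot.dwell(.2); rep('settled')
```

```text
False
0.03 7.12 [0.5793 0.1677 0.2312] F [-1.42 -0.42 -6.25] M [-0.12  0.1  -0.04] g 0.59 65.7
False
0.045 7.64 [0.5794 0.1679 0.2463] F [-0.15 -1.11 -6.82] M [ 0.03  0.02 -0.03] g 0.595 65.6
False
0.064 8.27 [0.5792 0.1677 0.2651] F [ 0.03 -0.07 -6.15] M [-0.16  0.2  -0.03] g 0.588 65.6
up 8.67 [0.5792 0.1678 0.2648] F [-0.53 -0.39 -6.35] M [-0.15  0.13 -0.04] g 0.593 65.6
True
caught 10.08 [0.5793 0.1678 0.2444] F [-0.07  0.36  6.05] M [0.04 0.03 0.07] g 0.592 67.1
settled 10.28 [0.5793 0.1679 0.2444] F [0.16 0.02 6.92] M [-0.06 -0.05 -0.  ] g 0.589 67.1
```

The top rung caught at TCP z 0.2444, 43 mm up and inside 27–59. So yellow should catch near 0.2824. I'll lift about 8 mm past that, then lower more slowly.

Run:
```python
from h import *
print(bot.line_to([*C,.2905],rate=.03,threshold=18)); bot.dwell(.5); rep('up')
print(bot.line_to([*C,.2850],rate=.02)); bot.dwell(.2); rep('near')
print(bot.line_to([*C,.2775],rate=.005,threshold=3.5)); rep('caught'); bot.dwell(.3); rep('settled')
```

```text
False
up 12.54 [0.5793 0.1678 0.2905] F [-0.68 -0.17 -5.1 ] M [-0.01  0.02  0.04] g 0.592 65.9
False
near 13.17 [0.5794 0.1678 0.2851] F [ 0.07 -0.03 -5.94] M [-0.02 -0.02  0.  ] g 0.593 65.9
True
caught 13.91 [0.5793 0.1678 0.2823] F [0.05 0.64 5.54] M [ 0.04 -0.02  0.07] g 0.596 67.2
settled 14.21 [0.5793 0.1678 0.2822] F [-0.1   0.3   6.52] M [ 0.03 -0.04  0.05] g 0.592 67.3
```

Yellow caught at 0.2823, exactly where predicted. Let go, back off and check.

Run:
```python
from h import *
bot.command_gripper(1.0); bot.dwell(.5); rep('open')
bot.line_to([*C,.40],rate=.1); bot.command_gripper(0.0); bot.dwell(.3); rep('shut')
snap('side','d1');snap('wrist','w1')
for f in('d1','w1'):
    X,ok,im=cloud(f)
    m=ok&(im.max(-1)<75)&(abs(X[...,2]-.303)<.02)&(np.hypot(X[...,0]-C[0],X[...,1]-C[1])<.03)
    print(f,m.sum(),np.percentile(X[m][:,2],[10,50,90]))
a=cv2.imread('pics/d1.png')[110:290,290:450]; cv2.imwrite('pics/c1.png',cv2.resize(a,None,fx=3,fy=3))
```

```text
open 15.15 [0.5778 0.1675 0.2802] F [-0.84  0.09  0.64] M [-0.06  0.03  0.01] g 1.0 0.0
shut 17.57 [0.5793 0.1678 0.4   ] F [ 0.11  0.4  -0.56] M [ 0.    0.04 -0.02] g 0.002 0.0
d1 422 [0.29973112 0.30236832 0.30448932]
w1 5290 [0.3003158  0.30153476 0.302487  ]
```

View pics/c1.png

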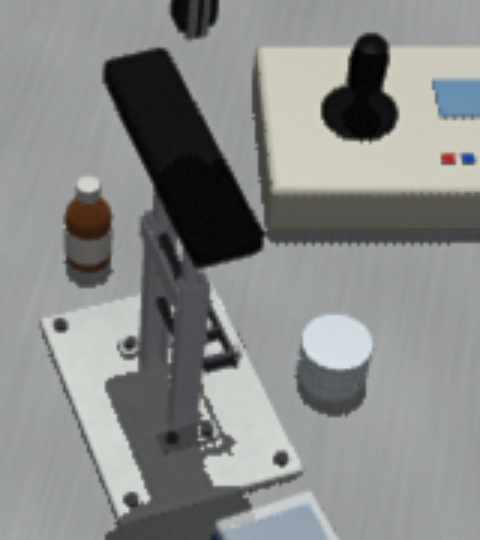

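The crop shows the pad raised and level at 0.302 m (80 mm up) with the rest standing by itself. The bottle and dishes haven't moved. Now the 15 N press.

Run:
```python
from h import *
bot.line_to([*C,.309],rate=.08); bot.dwell(.3); f0=rep('above')['force'][2]
print(bot.line_to([*C,.294],rate=.004,threshold=6)); s=rep('touch'); z=s['tool_pos'][2]
for i in range(12):
    bot.dwell(.15); f=bot.state()['force'][2]-f0; print(round(z,5),round(f,2))
    if f>12: break
    z-=.0002; bot.line_to([*C,z],rate=.004)
if 9<f<20: bot.dwell(.5)
rep('pressed')
```

```text
above 19.25 [0.5794 0.1678 0.3092] F [ 1.19 -0.36 -0.25] M [0.02 0.02 0.01] g -0.001 0.0
True
touch 21.18 [0.5801 0.168  0.3028] F [0.49 0.36 3.54] M [ 0.03 -0.01  0.01] g 0.002 2.0
0.30281 5.64
0.30261 5.65
0.30241 5.87
0.30221 6.76
0.30201 8.24
0.30181 8.38
0.30161 8.17
0.30141 8.95
0.30121 8.97
0.30101 10.68
0.30081 11.71
0.30061 13.28
pressed 26.27 [0.5807 0.1682 0.3025] F [ 0.24 -0.64 12.85] M [ 0.07 -0.05 -0.01] g 0.001 6.0
```

Run:
```python
from h import *
bot.line_to([*C,.3003],rate=.004); bot.dwell(.5); rep('pressed')
bot.line_to([*C,.42],rate=.1); bot.dwell(.5); rep('away')
snap('wrist','w2');X,ok,im=cloud('w2')
m=ok&(im.max(-1)<75)&(abs(X[...,2]-.303)<.02)&(np.hypot(X[...,0]-C[0],X[...,1]-C[1])<.03)
z=np.median(X[m][:,2]);print(m.sum(),z)
if abs(z-.302)<.004: print(bot.sign_off())
```

```text
pressed 27.02 [0.5808 0.1683 0.3025] F [ 0.52  0.08 14.3 ] M [ 0.11 -0.03  0.  ] g 0.004 6.6
away 28.87 [0.5793 0.1678 0.42  ] F [ 0.23 -0.06  1.26] M [ 0.   -0.   -0.04] g -0.002 0.0
4613 0.30152559674859847
the job is handed in; nothing more can be done
None
```

The rest stands on its yellow rung, about 80 mm up. It held a press of about 14 N and did not sink afterwards; the hand is clear, and I handed the job in at about 29 s, with no verdict returned.

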